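# Snap the setup blocks into their numbered bays in order

## Robot

A 6-joint arm with a two-finger parallel gripper is mounted at the origin on a cart in front of the work surface, level with it; the furniture and walls round the work are solid. World frame = base frame: x ahead of the robot, y to its left, z up, the work surface at z = 0. Lengths are in m, angles in degrees, forces in N, time in s.
With the tool pointing down it reaches from about 0.325 to 0.775 m from the base axis. Payload 5.5 kg.
Tool frame: the origin (TCP) lies at the centre of the arm's flange, where the gripper is bolted on; the fingertips stand 182 mm ahead of it and the grasp point (between the pads) lies 163 mm ahead of it; z points along the fingers, y is the line along which they close (so a half turn about z gives the same grasp; the last joint's range is limited). The gripper opens to 88 mm and grips with 3 to 60 N. Pads are 20 mm wide; open, the fingers measure 115 mm over their backs; the gripper's body (75 mm by 178 mm) begins 61 mm behind the grasp point.
Start: joints at [-71.316, 5.22, 70.514, -0, 104.267, -3.249], TCP at [0.224, -0.557, 0.405] pointing down, gripper open.
Joint ranges: [-164.24, 164.24], [-49.07, 125.15], [9.68, 141.18], [-86.29, 266.29], [3.28, 154.24], [-151.56, 151.56]. Speed limits (degrees/s): [147.25, 147.25, 172.46, 180, 180, 180].

## Interface

Orientations are given as [roll, pitch, yaw] about the fixed x, y, z axes, in that order (R = Rz(yaw) Ry(pitch) Rx(roll)).
In Python, from station import r gives the robot as it stands. The module is installed in compiled form; this text tells all that it offers. Calls block until the motion is done:
- r.reach(position, orientation): joint-space move of the TCP to a pose.
- r.servo_line(position, rotation=None, speed=0.15): straight line of the TCP; rotation=None keeps the orientation; speed is the mean speed in m/s.
- r.move_joints(angles): joint-space move.
- r.let_go() and r.grab(squeeze=None): open the fingers fully, or close them until they stop; squeeze is the grip in N (None keeps the last).
- r.wait(seconds).
- r.inverse_kinematics(position, orientation): joint angles nearest the present ones, or None.
- r.sense(): the state.
- r.snapshot(name): name is "side" or "top"; returns a dict with "frame" (384x512x3 uint8, red, green, blue), "fx", "fy", "cx", "cy" (pixels), "dist_coeffs" ([k1, k2, p1, p2, k3] as OpenCV has them; the pictures are not rectified), "R" (3x3) and "t" (3): a world point X has camera coordinates R X + t. Camera axes: x right, y down, z forward; pixel columns grow to the right and rows downward; lengths in m; the calibration is good to about 2 mm. A picture is of the moment at which its call begins. There is no depth.
A pose or a line that the arm cannot do raises r.IKError and nothing moves.
- r.hand_in(): hands the job in; it is judged then, once.
The state is a dict: "clock": time; "joints": joint angles; "joint_vel": joint speeds; "joint_torque": joint torques, N m; "tcp_pos": TCP position; "orientation": TCP orientation; "contact_force": force on the tool from outside, world axes, zero at the start; "torque": the same for the moment, N m; "opening": finger opening in m; "gripper_force": force on a finger pad.
Only numpy, scipy, OpenCV 4.12 (cv2) and the standard library are available. Lean on these libraries where they do the work, as an engineer would, in place of code of your own. Each camera call takes 0.05 s, during which the arm holds its last target. There are 200 camera calls.

## Task

Put the three saw setup blocks away in their numbered snap-in bays behind the blade guard, in this order: the shortest block into the bay with one stud, then the middle one into the bay with two studs, then the longest into the bay with three studs. Each bay's catches and stop sit at their own unknown height, so press each block down slowly and by feel, past the spring catches until it comes up against the stop, and let go so that the catches hold it fully home, before taking the next. Do not force the bays, and leave the tape measure, the grease tin and the marker where they are.

Things in the scene. Friction and masses are not known exactly. Their poses are not given: they have to be found in the camera images.
- block_short_centre (a point): Centre of the shortest setup block: a loose plain aluminium block 70 mm long (its x axis), 24 mm wide (y) and 40 mm high (z, up), 0.1 to 0.22 kg, standing on the table; this point is 20 mm above its underside. Both ends alike: a slope under the end, 6 mm long and 9 mm high, and a 4.5 mm deep groove across the end face, 12 to 28 mm above the underside. Grip it across its 24 mm width at mid-length.
- block_mid_centre (a point): Centre of the middle setup block: a loose plain aluminium block 90 mm long (its x axis), 24 mm wide (y) and 40 mm high (z, up), 0.1 to 0.22 kg, standing on the table; this point is 20 mm above its underside. Both ends alike: a slope under the end, 6 mm long and 9 mm high, and a 4.5 mm deep groove across the end face, 12 to 28 mm above the underside. Grip it across its 24 mm width at mid-length.
- block_long_centre (a point): Centre of the longest setup block: a loose plain aluminium block 110 mm long (its x axis), 24 mm wide (y) and 40 mm high (z, up), 0.1 to 0.22 kg, standing on the table; this point is 20 mm above its underside. Both ends alike: a slope under the end, 6 mm long and 9 mm high, and a 4.5 mm deep groove across the end face, 12 to 28 mm above the underside. Grip it across its 24 mm width at mid-length.
- bay1_floor (a point): Centre of the floor (2 mm above the table) of the bay for the shortest block: a fixed grey steel cradle, told by one raised round stud on a tab at its -y side. x runs along the pocket, y across, z up. Pocket 74 x 27 mm, open at the top; side walls 35 mm apart outside, 15 mm high; an end tower 34 mm wide, 14 mm thick and 63 mm high at each end, its top lip flared. The block goes in from above, either way round.
- bay1_plunger (a joint): How far the sprung plunger pin in the floor of the one-stud bay is pressed down: 0 m empty, about 0.006 with the block held by the catches, 0.009 on its solid stop. Catches and plunger share a carriage locked at a height that is not given, new in each bay: at the stop the block's underside is 8 to 34 mm above the table, let go and home 10 to 37 mm. Over 36 N on the plunger is forcing it: come slowly.
- bay2_floor (a point): Centre of the floor (2 mm above the table) of the bay for the middle block: a fixed grey steel cradle, told by two raised round studs in a row on a tab at its -y side. x runs along the pocket, y across, z up. Pocket 94 x 27 mm, open at the top; side walls 35 mm apart outside, 15 mm high; an end tower 34 mm wide, 14 mm thick and 63 mm high at each end, its top lip flared. The block goes in from above, either way round.
- bay2_plunger (a joint): How far the sprung plunger pin in the floor of the two-stud bay is pressed down: 0 m empty, about 0.006 with the block held by the catches, 0.009 on its solid stop. Pressing the block down takes 4 to 14 N while its chamfers spread the catch in each tower, then less, then up to 7 N as the plunger gives; the catches snap into the end grooves; 3 mm on, at the stop, the force climbs steeply.
- bay3_floor (a point): Centre of the floor (2 mm above the table) of the bay for the longest block: a fixed grey steel cradle, told by three raised round studs in a row on a tab at its -y side. x runs along the pocket, y across, z up. Pocket 114 x 27 mm, open at the top; side walls 35 mm apart outside, 15 mm high; an end tower 34 mm wide, 14 mm thick and 63 mm high at each end, its top lip flared. The block goes in from above, either way round.
- bay3_plunger (a joint): How far the sprung plunger pin in the floor of the three-stud bay is pressed down: 0 m empty, about 0.006 with the block held by the catches, 0.009 on its solid stop. Let go at the stop, a block springs up by up to 3 mm and the catches in its end grooves hold it. All three bays work alike.
- tape_measure: Bystander, leave alone: yellow and black tape measure, 38 x 78 x 63 mm; the origin is at the centre of its underside.
- grease_tin: Bystander, leave alone: round grease tin, green with a cream lid, diameter 70 mm, 40 mm high; the origin is at the centre of its underside.
- marker: Bystander, leave alone: marker pen, white with a black cap, 134 mm long, 16 mm thick; the origin is at the centre of its underside.
- saw_mid_guard: The saw's blade guard, fixed, between the blocks in front and the bays behind: a hood whose clear sides are hard to see but solid. Its x axis runs to the left (world y). From this point (on the table) it reaches 51 mm to the front and back, 444 mm to the right and 444 mm to the left, and up to 235 mm high. Carry the blocks over it.

How it is judged:
By the outcome, as a careful person would: the job done as asked, in the order asked, and still so for the second after the job is handed in, with the robot touching nothing.
It also fails if it takes over 72 s, if anything falls off the work surface, if the arm or the gripper's body presses on something with over 40 N, if the wrist force passes 120 N, or if a joint passes its speed limit or range.

## Working session

There is one attempt and no reset: what is moved stays moved. The work goes in short steps, each a Python script; the robot and the scene stay as the last script left them, time stands still between calls to the robot, and variables do not carry over. Pictures are saved under pics/ and viewed, at most 11 in all, crops included, and the job is handed in when it is done.

```bash
mkdir -p pics; ls; python3 - <<'E'
from station import r
import cv2,numpy as np,pickle
d={}
for n in("top","side"):
    s=r.snapshot(n);d[n]=s
    cv2.imwrite(f"pics/{n}0.png",cv2.resize(s["frame"][:,:,::-1],(800,600),interpolation=cv2.INTER_CUBIC))
    C=-np.array(s["R"]).T@np.array(s["t"]);print(n,C,np.array(s["R"]).round(3).tolist(),s["fx"],s["cx"],s["cy"],s["dist_coeffs"])
pickle.dump(d,open("s0.pkl","wb"))
print(r.sense())
E
```

```text
pics
top [0.32160005 0.00467522 1.07638734] [[0.003, -1.0, 0.019], [-0.984, -0.007, -0.18], [0.18, -0.018, -0.984]] 391.9541886835303 254.30153546317902 189.77955231835676 [-0.06689681  0.          0.          0.          0.        ]
side [0.18990784 0.97846064 0.87918666] [[-0.948, -0.318, 0.005], [-0.204, 0.595, -0.777], [0.244, -0.738, -0.629]] 494.75855058752785 248.80382036247664 196.26876905128782 [0.06592512 0.         0.         0.         0.        ]
{'clock': 0.1, 'joints': array([-7.13156295e+01,  5.25920357e+00,  7.05739334e+01, -2.25210388e-03,
        1.04267689e+02, -3.24960191e+00]), 'joint_vel': array([ 0.00383712, -0.07032573, -0.1139349 , -0.09841259,  0.00289966,
       -0.04009801]), 'joint_torque': array([ 1.16824838e-03, -4.47858059e+01, -4.07569814e+01,  6.98959362e-02,
        2.84931622e-02, -1.16011502e-04]), 'tcp_pos': array([ 0.22412298, -0.55662557,  0.40362572]), 'orientation': array([-1.79899213e+02, -3.53528108e-03,  2.19334162e+01]), 'contact_force': array([-0.76101605, -0.08073749, -0.14826056]), 'torque': array([ 0.05385458, -0.00139562, -0.0155354 ]), 'gripper_force': 0.0, 'opening': 0.08754071613429758}
```

View pics/top0.png

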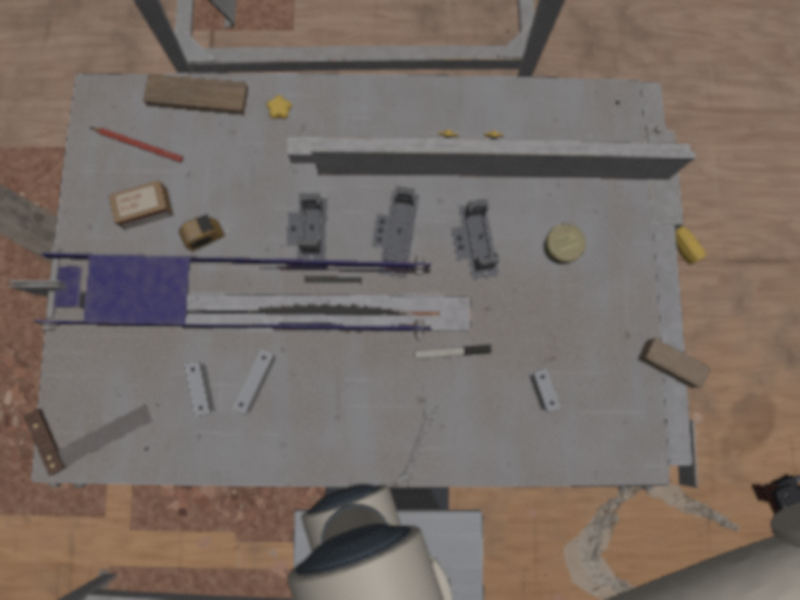

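View pics/side0.png

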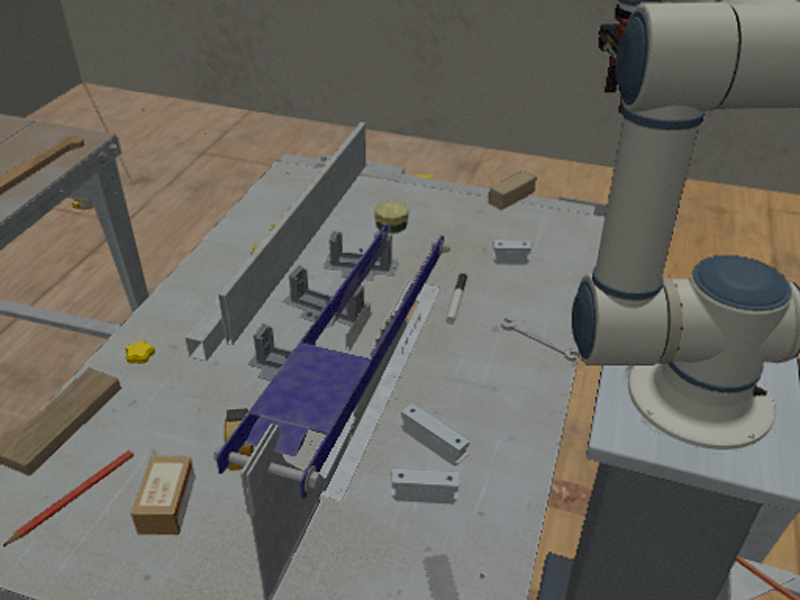

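The top view shows three light blocks: middle (198,388), long (254,381), short (546,390). The three dark bays behind the guard are at about (312,223), (398,225) and (478,238). I'll rectify the top view onto metric planes and zoom in.

```bash
cat > h.py <<'E'
import numpy as np,cv2
def K(s): return np.array([[s["fx"],0,s["cx"]],[0,s["fy"],s["cy"]],[0,0,1.]])
def ray(s,uv,z):
    p=cv2.undistortPoints(np.array(uv,float).reshape(-1,1,2),K(s),np.array(s["dist_coeffs"])).reshape(-1,2)
    R=np.array(s["R"]);C=-R.T@np.array(s["t"])
    d=np.c_[p,np.ones(len(p))]@R
    return C+d*((z-C[2])/d[:,2])[:,None]
def proj(s,X):
    return cv2.projectPoints(np.array(X,float).reshape(-1,1,3),cv2.Rodrigues(np.array(s["R"]))[0],np.array(s["t"],float),K(s),np.array(s["dist_coeffs"]))[0].reshape(-1,2)
E
python3 - <<'E'
import pickle,cv2,numpy as np
from h import *
d=pickle.load(open("s0.pkl","rb"));s=d["top"];f=s["frame"]
g=cv2.cvtColor(f,cv2.COLOR_RGB2GRAY)
for n,(u,v) in dict(mid=(127,248),long=(162,244),short=(349,250)).items():
    x0,y0=u-25,v-28
    m=(cv2.GaussianBlur(g,(3,3),0)[y0:y0+56,x0:x0+50]>148).astype(np.uint8)
    c=max(cv2.findContours(m,cv2.RETR_EXTERNAL,cv2.CHAIN_APPROX_NONE)[0],key=cv2.contourArea)[:,0]+[x0,y0]
    X=ray(s,c,.04)[:,:2]*1000
    print(n,cv2.minAreaRect(X.astype(np.float32)),len(c), g[v,u],np.percentile(g[y0:y0+56,x0:x0+50],[10,50,90,98]))
a=cv2.resize(f[110:185,180:325],None,fx=5.5,fy=5.5,interpolation=cv2.INTER_CUBIC)[:,:797]
cv2.imwrite("pics/bays.png",a[:,:,::-1])
b=d["side"]["frame"][145:245,155:260];cv2.imwrite("pics/bays_s.png",cv2.resize(b,None,fx=6,fy=6,interpolation=cv2.INTER_CUBIC)[:600,:,::-1])
E
```

```text
Traceback (most recent call last):
ValueError: max() iterable argument is empty
```

```bash
cat > blk.py <<'E'
import pickle,cv2,numpy as np
from h import *
def blocks(s,seeds):
    f=s["frame"];g=cv2.GaussianBlur(cv2.cvtColor(f,cv2.COLOR_RGB2GRAY),(3,3),0)
    out={}
    for n,(u,v) in seeds.items():
        x0,y0=u-25,v-28;w=g[y0:y0+56,x0:x0+50]
        bg=np.median(w);fg=np.percentile(w[18:38,18:32],80);th=(bg+fg)/2
        m=(w>th).astype(np.uint8);m=cv2.morphologyEx(m,cv2.MORPH_CLOSE,np.ones((3,3)))
        l=cv2.connectedComponents(m)[1];k=np.bincount(l[18:38,18:32][m[18:38,18:32]>0]).argmax()
        c=cv2.findContours(cv2.resize((l==k).astype(np.uint8),None,fx=1,fy=1),cv2.RETR_EXTERNAL,cv2.CHAIN_APPROX_NONE)[0][0][:,0]+[x0,y0]
        R=cv2.minAreaRect((ray(s,c,.04)[:,:2]*1000).astype(np.float32))
        p=cv2.boxPoints(R);e=max((p[1]-p[0],p[2]-p[1]),key=np.linalg.norm)
        out[n]=(R[0],R[1],np.degrees(np.arctan2(e[1],e[0]))%180);print(n,out[n],bg,fg)
    return out
E
python3 - <<'E'
from blk import *
d=pickle.load(open("s0.pkl","rb"));s=d["top"];f=s["frame"]
blocks(s,dict(mid=(127,248),long=(162,244),short=(349,250)))
a=cv2.resize(f[110:185,180:325],None,fx=5.5,fy=5.5,interpolation=cv2.INTER_CUBIC)[:,:797]
cv2.imwrite("pics/bays.png",np.clip(a[:,:,::-1]*1.6,0,255))
b=d["side"]["frame"][145:245,155:260];cv2.imwrite("pics/bays_s.png",np.clip(1.6*cv2.resize(b,None,fx=6,fy=6,interpolation=cv2.INTER_CUBIC)[:600,:,::-1],0,255))
E
```

```text
mid ((354.20465087890625, 324.4762268066406), (85.03522491455078, 20.604419708251953), np.float32(14.642147)) 121.0 134.0
long ((367.09765625, 230.88043212890625), (20.228633880615234, 108.42827606201172), np.float32(155.34583)) 121.0 134.0
short ((353.95794677734375, -269.2483825683594), (68.2978515625, 20.74797821044922), np.float32(18.08985)) 119.0 132.0[ WARN:0@0.028] global loadsave.cpp:1063 imwrite_ Unsupported depth image for selected encoder is fallbacked to CV_8U.
```

View pics/bays.png

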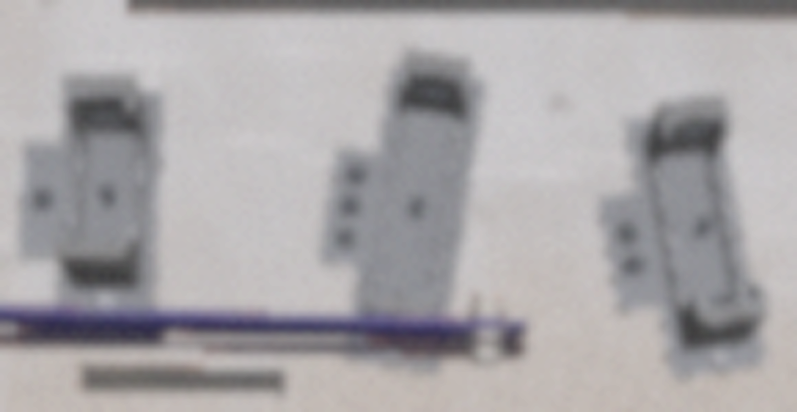

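View pics/bays_s.png

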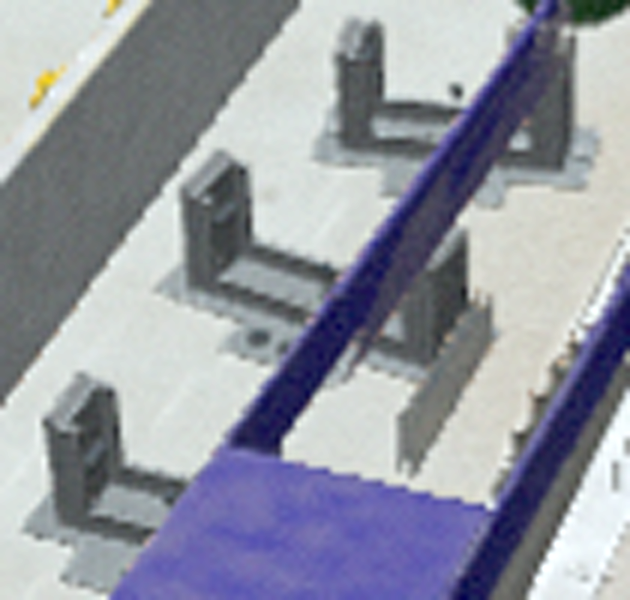

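The top crop shows the one-stud bay at left (pin 107,195), the three-stud bay in the middle (416,207) and the two-stud bay at right (703,228). The tabs point to world +y. In the side crop the near towers of the one-stud and two-stud bays are partly hidden by the guard. Next I'll rectify at tower-top height and at base height to measure them.

```bash
cat > rect.py <<'E'
from blk import *
def rect(s,c,z,L=166,W=132,k=1.8):
    h,w=int(L*k),int(W*k)
    X=c[0]+(h/2-np.arange(h))/k/1000; Y=c[1]+(w/2-np.arange(w))/k/1000
    gx,gy=np.meshgrid(X,Y,indexing="ij")
    uv=proj(s,np.c_[gx.ravel(),gy.ravel(),np.full(gx.size,z)]).astype(np.float32).reshape(h,w,2)
    return cv2.remap(s["frame"],uv[...,0],uv[...,1],cv2.INTER_CUBIC)
def panel(s,c,z,k=1.8):
    a=np.clip(rect(s,c,z,k=k)*1.5,0,255).astype(np.uint8)[:,:,::-1].copy();h,w=a.shape[:2]
    for mm in range(-80,81,10):
        i=int(h/2-mm*k);col=(0,0,255) if mm%50==0 else (0,160,0)
        if 0<=i<h: cv2.line(a,(0,i),(8,i),col,1);cv2.line(a,(w-9,i),(w,i),col,1)
        j=int(w/2-mm*k)
        if 0<=j<w: cv2.line(a,(j,0),(j,8),col,1);cv2.line(a,(j,h-9),(j,h),col,1)
    return a
E
python3 - <<'E'
from rect import *
d=pickle.load(open("s0.pkl","rb"));s=d["top"]
px=lambda c:[180+(c[0]+.5)/5.5-.5,110+(c[1]+.5)/5.5-.5]
pts=dict(b1=(107,195),b3=(416,207),b2=(703,228))
C={n:ray(s,[px(p)],.02)[0] for n,p in pts.items()}
for n,p in [("b1stud",(42,200)),("b3s1",(356,175)),("b3s2",(350,206)),("b3s3",(344,239)),("b2s1",(628,234)),("b2s2",(632,266))]: print(n,ray(s,[px(p)],.004)[0].round(4))
C={n:np.round(c,2) for n,c in C.items()};print(C)
top=np.hstack([panel(s,C[n],.063) for n in C]);bot=np.hstack([panel(s,C[n],.002) for n in C])
cv2.imwrite("pics/p.png",np.vstack([top,bot]))
S=d["side"];cv2.imwrite("pics/q.png",np.hstack([panel(S,C[n],.063) for n in C]))
# guard bar and fence
print("guardbar z.235",ray(s,[[170,167],[268,171]],.235).round(3).tolist())
print("fence top",ray(s,[[190,98],[435,104]],.1).round(3).tolist())
E
```

```text
b1stud [0.643  0.1757 0.004 ]
b3s1 [0.6577 0.0138 0.004 ]
b3s2 [0.641  0.0167 0.004 ]
b3s3 [0.6233 0.0196 0.004 ]
b2s1 [ 0.6273 -0.1269  0.004 ]
b2s2 [ 0.6102 -0.1287  0.004 ]
{'b1': array([0.64, 0.14, 0.02]), 'b3': array([ 0.64, -0.02,  0.02]), 'b2': array([ 0.63, -0.16,  0.02])}
guardbar z.235 [[0.525, 0.175, 0.235], [0.518, -0.041, 0.235]]
fence top [[0.747, 0.158, 0.1], [0.74, -0.503, 0.1]]
```

View pics/p.png

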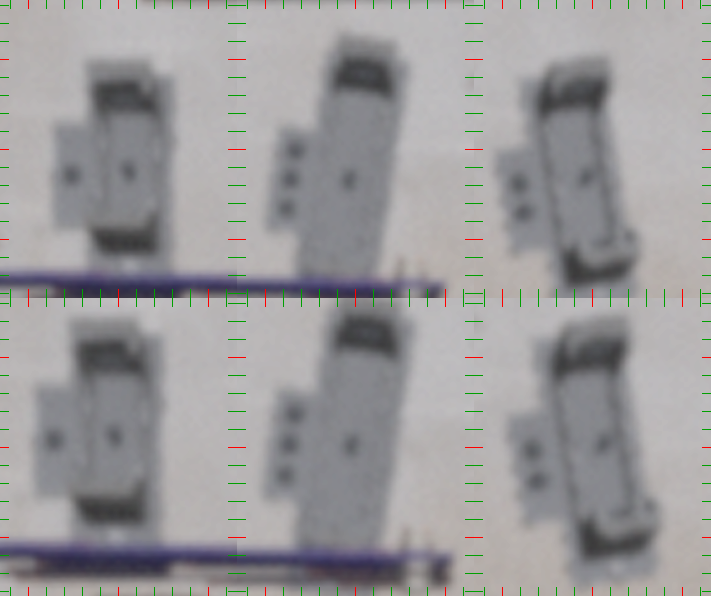

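View pics/q.png

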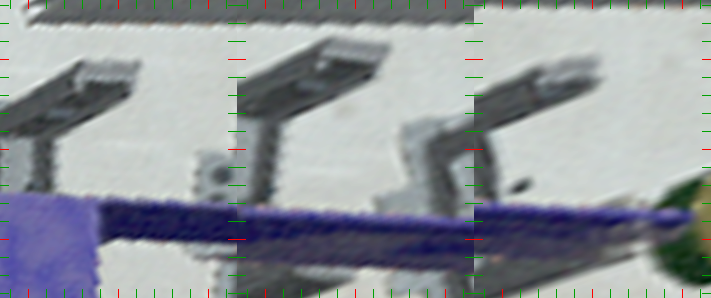

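The panels agree with the stud and pin geometry, giving these bay centres:

| Bay | Centre (m) | Yaw |
|---|---|---|
| 1 | (.6425, .140) | about 0° |
| 2 | (.6233, -.1625) | about 7° |
| 3 | (.635, -.018) | about -9.6° |

I'll pick the short block now and refine the bay edges numerically from the saved picture.

```bash
cat > mv.py <<'E'
from station import r
import numpy as np
T=.163
def st(tag=""):
    s=r.sense();print(tag,"t%.2f"%s["clock"],s["tcp_pos"].round(4),"yaw%.2f"%s["orientation"][2],"F",s["contact_force"].round(1),"op%.4f gf%.1f"%(s["opening"],s["gripper_force"]),flush=True);return s
def pick(x,y,yaw,up=.48):
    o=[180,0,yaw]
    r.reach([x,y,.29],o);st("above")
    r.servo_line([x,y,.195],speed=.15);st("down")
    r.grab(60);s=st("grab")
    r.servo_line([x,y,.23],speed=.1);st("lift")
    r.servo_line([x,y,up],speed=.35);return st("up")
E
python3 - <<'E'
from mv import *
pick(.354,-.2692,18.1)
from rect import *
s=pickle.load(open("s0.pkl","rb"))["top"];g=cv2.cvtColor(s["frame"],cv2.COLOR_RGB2GRAY)
def samp(c,yaw,xs,ys,z):
    u=np.array([np.cos(yaw),np.sin(yaw)]);n=np.array([-u[1],u[0]])
    P=c+xs[:,None,None]*u+ys[None,:,None]*n
    uv=proj(s,np.c_[P.reshape(-1,2),np.full(P.size//2,z)]).astype(np.float32).reshape(len(xs),len(ys),2)
    return cv2.remap(g,uv[...,0],uv[...,1],cv2.INTER_CUBIC).astype(float)
def edge(p,t):   # strongest gradient, parabola-refined, mm
    d=np.abs(np.gradient(cv2.GaussianBlur(p[None],(1,1),0)[0]));w=d**2*(d>.5*d.max());k=d.argmax();w[:max(0,k-6)]=0;w[k+7:]=0
    return (w*t).sum()/w.sum()
B=dict(b1=((.6425,.140),0,51),b2=((.6233,-.1625),7.,61),b3=((.635,-.018),-9.6,71))
for n,(c,yw,hl) in B.items():
    yw=np.radians(yw);c=np.array(c)
    t=np.arange(-38,-12,.5)/1000;R=[]
    X=np.arange(-.03,.0301,.006)
    for x in X: R.append(edge(samp(c,yw,np.arange(-.003,.0031,.001)+x,t,.002).mean(0),t)*1e3)
    pf=np.polyfit(X*1e3,R,1)
    t2=np.arange(36,60,.5)/1000;tab=edge(samp(c,yw,np.arange(-.015,.0151,.001),t2,.002).mean(0),t2)*1e3
    te=[edge(samp(c,yw,tx/1000,np.arange(.036,.044,.001),.002).mean(1),tx/1000)*1e3 for tx in (np.arange(-45,-18,.5),np.arange(18,45,.5))]
    print(n,"right edge",np.round(R,1),"slopedeg %.2f"%np.degrees(np.arctan(pf[0])),"at0 %.1f tab %.1f"%(pf[1],tab),"tab ends",np.round(te,1))
E
```

```text
above t1.37 [ 0.354  -0.2699  0.2908] yaw18.07 F [ 0.3 -0.2  0.3] op0.0879 gf0.0
down t2.15 [ 0.3542 -0.2697  0.1959] yaw18.07 F [-0.1 -0.9  1.8] op0.0880 gf0.0
grab t3.15 [ 0.354  -0.2691  0.1949] yaw18.11 F [-0.9  2.   2.4] op0.0234 gf60.0
lift t3.65 [ 0.354  -0.2693  0.2301] yaw18.10 F [-0.4 -0.1 -1.2] op0.0237 gf60.0
up t4.52 [ 0.3542 -0.2694  0.4777] yaw18.10 F [-0.4  0.5 -1.2] op0.0239 gf60.0
b1 right edge [-15.2 -18.  -23.3 -23.6 -23.3 -22.6 -22.8 -23.3 -25.2 -24.9 -22.9] slopedeg -6.07 at0 -22.3 tab 47.3 tab ends [-31.1  31.1]
b2 right edge [-29.6 -28.2 -20.3 -23.8 -24.3 -24.9 -23.7 -24.3 -16.8 -22.8 -21.8] slopedeg 6.17 at0 -23.7 tab 45.7 tab ends [-31.9  30.2]
b3 right edge [-24.2 -23.8 -24.1 -23.9 -23.7 -24.5 -23.2 -22.7 -22.7 -22.7 -22.4] slopedeg 1.76 at0 -23.4 tab 47.3 tab ends [-32.1  30.1]
```

```bash
python3 - <<'E'
from mv import *
r.reach([.6425,.1403,.48],[180,0,0]);st("over")
r.servo_line([.6425,.1403,.30],speed=.25);st()
r.servo_line([.6425,.1403,.267],speed=.1);st("hover")
from rect import *
d={n:r.snapshot(n) for n in("top","side")};pickle.dump(d,open("s1.pkl","wb"))
a=cv2.resize(d["side"]["frame"][160:245,120:220],(600,510),interpolation=cv2.INTER_CUBIC)
cv2.imwrite("pics/hov1.png",np.clip(a[:,:,::-1]*1.4,0,255).astype(np.uint8))
E
```

```text
over t6.33 [0.6424 0.1392 0.4802] yaw-0.07 F [ 0.  -0.1 -1.9] op0.0235 gf60.0
 t7.20 [0.6428 0.1399 0.3024] yaw-0.03 F [ 0.8 -0.4 -0.5] op0.0238 gf60.0
hover t7.68 [0.6425 0.1403 0.2669] yaw0.00 F [-0.2  0.7 -1. ] op0.0236 gf60.0
```

View pics/hov1.png

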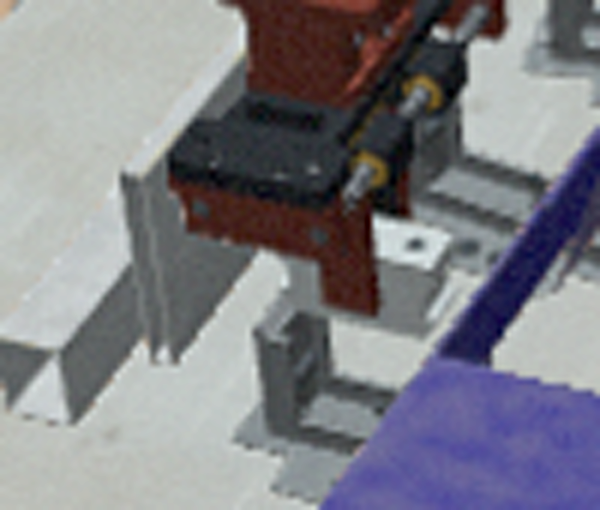

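The side view shows the block held level over the one-stud bay. Its 6 mm end slopes give plenty of lead-in, so I'll descend by feel with lateral compliance.

```bash
cat >> mv.py <<'E'
def press(x,y,z,zmin=.200,fstop=18,comply=True):
    r.wait(.2);F0=np.mean([r.sense()["contact_force"] for _ in range(3)],0);fz=0;log=[]
    print("F0",F0.round(2))
    while z>zmin:
        z-=.001 if fz<2 else .0005
        r.servo_line([x,y,z],speed=.012);s=r.sense();F=s["contact_force"]-F0;fz=F[2]
        log.append(f"{1e3*(s['tcp_pos'][2]-.195):.1f}:{F[0]:.1f},{F[1]:.1f},{fz:.1f}")
        if fz>fstop: break
        if comply:
            for i in (0,1):
                if abs(F[i])>2.5:
                    dlt=np.clip(F[i]*1e-4,-.0006,.0006)
                    if i==0:x+=dlt
                    else:y+=dlt
    print(" ".join(log));print("xy",round(x,4),round(y,4),"cmd z",round(z,4));st("end");return x,y,z
E
python3 - <<'E'
from mv import *
press(.6425,.1403,.267,zmin=.235)
E
```

```text
F0 [-0.47  0.39 -1.27]
70.9:-0.1,-0.4,-0.8 69.8:0.4,-0.8,0.3 68.8:0.9,-0.7,-0.1 67.9:0.9,-1.0,-0.1 66.9:1.6,-0.9,-0.8 65.9:1.2,-0.4,-0.5 64.9:0.4,-0.6,0.1 63.9:1.5,0.1,-0.4 62.9:0.7,-0.4,-0.4 61.9:0.5,-1.1,-0.1 60.9:1.2,0.0,-0.3 59.9:0.3,-0.8,-0.1 58.9:0.3,0.1,-0.2 57.9:-0.5,0.1,-0.2 56.9:0.5,-0.8,-0.1 55.9:-0.5,0.2,-0.1 54.9:0.6,0.3,-0.6 53.9:0.3,-0.3,-0.2 52.9:0.9,1.7,-0.4 51.9:0.4,0.5,0.3 51.0:1.7,0.8,0.1 49.9:1.0,1.8,0.3 48.9:1.1,1.8,-0.6 48.0:2.3,1.9,1.3 46.9:1.4,2.5,1.0 45.7:0.8,1.3,-0.5 44.7:1.4,2.5,-0.1 43.6:0.9,-0.9,-0.0 42.8:-0.0,-0.6,0.1 41.9:0.7,-1.1,-0.4 40.9:0.7,-0.4,-0.6 39.9:0.4,-0.0,-0.4
xy 0.6425 0.1408 cmd z 0.235
end t15.98 [0.6425 0.1408 0.2349] yaw-0.00 F [-0.1  0.4 -1.6] op0.0236 gf60.0
```

```bash
python3 - <<'E'
from mv import *
press(.6425,.1408,.235,zmin=.2015)
E
```

```text
F0 [ 0.77  0.18 -1.28]
38.8:-0.3,-0.4,0.8 37.8:0.7,0.1,-0.1 36.9:-0.7,-0.1,-0.5 35.9:-0.6,0.3,-0.0 34.9:-0.2,-0.5,-0.2 33.9:-0.5,-0.0,0.1 32.9:-0.4,0.3,-0.4 31.9:-0.0,-0.2,0.7 30.9:-0.6,-1.4,0.3 29.8:-0.7,0.6,-0.3 28.9:-0.4,0.1,-0.2 27.9:-0.5,0.4,0.3 27.0:-1.2,-0.3,-0.3 26.2:-0.7,-0.2,-0.1 25.5:-0.2,-1.0,2.8 24.9:-0.9,-0.4,4.8 24.2:-0.8,0.1,5.4 23.7:-0.3,0.2,6.2 23.2:-0.8,0.2,6.0 22.7:-0.8,0.5,5.2 22.2:-0.9,0.0,5.9 21.2:0.2,-0.0,4.7 20.1:0.0,-0.8,2.0 19.8:-0.8,-0.8,0.5 19.3:-1.0,0.1,0.7 18.6:-1.4,0.2,2.5 18.2:-1.4,-1.1,3.2 17.7:-2.4,-0.5,4.0 17.1:-2.4,-0.5,5.6 16.5:-1.5,-0.8,4.6 15.9:-1.5,-0.5,5.0 15.4:-1.3,-0.5,4.7 14.9:-1.9,-1.6,4.3 14.4:-1.1,-0.0,4.9 13.9:-0.7,-0.4,3.4 13.8:-2.7,-1.2,6.2 13.5:-1.3,-0.5,6.8 13.0:-1.6,-1.0,7.9 12.7:-2.5,-2.1,6.8 12.4:-1.1,-1.1,7.8 12.0:-0.5,-1.4,9.5 11.5:-2.7,-0.4,7.7 11.2:-0.8,-1.2,8.0 10.8:-2.2,-0.5,8.7 10.6:-2.0,-1.7,9.9 10.5:-2.7,-1.8,12.2 10.5:-2.5,-1.4,13.0 10.5:-3.7,-1.2,13.9 10.4:-2.8,-1.2,16.0 10.4:-3.3,-1.3,16.7
xy 0.6405 0.1408 cmd z 0.2015
end t28.68 [0.6416 0.1407 0.2054] yaw-0.01 F [-2.6 -1.2 15.5] op0.0239 gf60.0
```

Bay 1 shows the expected sequence. The catches take about 6 N from 25 to 21 mm, then it drops, and the plunger starts at about 19.5 mm. The solid stop is at 10.4 mm, so the plunger has travelled 9 mm. I'll ease off, let go, check it, and fetch the middle block.

```bash
cat >> mv.py <<'E'
def press2(x,y,z,fstop=17,zmin=.197):
    s=r.sense();F0=np.array([0,0,s["contact_force"][2]]);fz=0;log=[]
    while z>zmin:
        free=fz<1.8
        z-=.003 if free and z>.229 else .0015 if free else .001
        r.servo_line([x,y,z],speed=.03 if free else .015);s=r.sense();F=s["contact_force"]-F0;fz=F[2]
        log.append(f"{1e3*(s['tcp_pos'][2]-.195):.1f}:{F[0]:.1f},{F[1]:.1f},{fz:.1f}")
        if fz>fstop: break
        if z>.255 and fz>8: print("early contact");break
        for i in (0,1):
            if abs(F[i])>2.5:
                dlt=np.clip(F[i]*2e-4,-.001,.001)
                if i==0:x+=dlt
                else:y+=dlt
    print(" ".join(log));print("xy",round(x,4),round(y,4),"cmd z",round(z,4));st("end");return x,y,z
def release(x,y,z,zup=.47):
    r.servo_line([x,y,z],speed=.03);s=st("eased");r.let_go();st("open")
    r.servo_line([x,y,.26],speed=.2);r.servo_line([x,y,zup],speed=.45);return st("up")
def fetch(x,y,yaw,bx,by,byaw,hov=.263):
    r.reach([x,y,.46],[180,0,yaw]);r.servo_line([x,y,.27],speed=.4)
    r.servo_line([x,y,.195],speed=.2);st("down")
    r.grab(60);st("grab");r.servo_line([x,y,.225],speed=.15)
    r.servo_line([x,y,.47],speed=.45);st("up")
    r.reach([bx,by,.47],[180,0,byaw]);st("over")
    r.servo_line([bx,by,.30],speed=.35);r.servo_line([bx,by,hov],speed=.1);st("hover")
E
python3 - <<'E'
from mv import *
release(.6408,.1407,.2035)
from rect import *
d={"side":r.snapshot("side"),"top":r.snapshot("top")};pickle.dump(d,open("s2.pkl","wb"))
a=cv2.resize(d["side"]["frame"][190:250,140:220],(400,300),interpolation=cv2.INTER_CUBIC)
b=cv2.resize(d["top"]["frame"][110:185,165:245],(400,375),interpolation=cv2.INTER_CUBIC)[:300]
cv2.imwrite("pics/b1done.png",np.clip(np.hstack([a,b])[:,:,::-1]*1.4,0,255).astype(np.uint8))
E
```

```text
eased t28.93 [0.6415 0.1407 0.2056] yaw-0.00 F [ 1.2 -0.   9.1] op0.0236 gf60.0
open t30.02 [0.6408 0.1407 0.2035] yaw0.00 F [-0.3 -1.1  0.2] op0.0879 gf0.0
up t31.07 [0.641  0.1408 0.4695] yaw0.00 F [ 0.1 -0.5 -0.4] op0.0876 gf0.0
```

View pics/b1done.png

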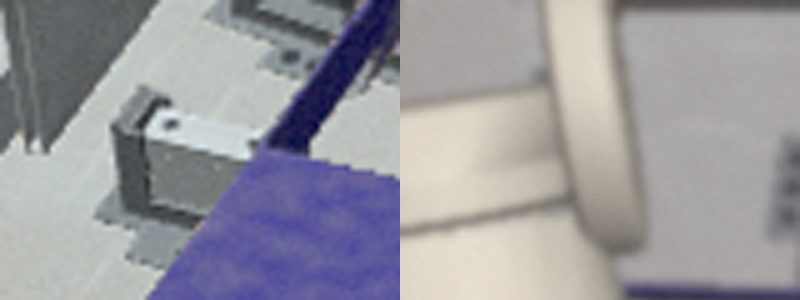

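The side crop shows the short block level, deep between the towers, with its top at about (150–260, 110–150), just under the tower lip. On to the middle block.

```bash
python3 - <<'E'
from mv import *
fetch(.3542,.3245,14.6,.6226,-.1632,7.)
press2(.6226,-.1632,.263)
E
```

```text
down t33.60 [0.3551 0.3251 0.1978] yaw14.59 F [0.4 0.8 0.1] op0.0877 gf0.0
grab t34.60 [0.3542 0.3244 0.1949] yaw14.60 F [ 0.7 -1.   0. ] op0.0234 gf60.0
up t35.64 [0.3544 0.3247 0.4689] yaw14.60 F [ 0.9  0.3 -1.3] op0.0237 gf60.0
over t37.65 [ 0.6227 -0.162   0.4704] yaw7.09 F [ 0.3  0.4 -1.3] op0.0232 gf60.0
hover t38.80 [ 0.6227 -0.1632  0.2635] yaw7.00 F [ 0.2  1.2 -0.5] op0.0234 gf60.0
65.5:0.3,-0.3,-0.7 61.7:1.0,-0.0,-1.1 58.6:-0.1,-0.7,-2.0 55.6:0.8,0.3,-1.0 52.8:0.3,-0.5,-0.3 50.9:1.8,0.2,2.5 50.7:1.0,0.7,5.7 50.5:0.0,0.3,9.8 50.2:-0.4,1.4,10.9 50.1:-2.9,1.5,14.2 50.0:-1.7,2.0,17.3
xy 0.622 -0.1632 cmd z 0.24
end t41.55 [ 0.6227 -0.1631  0.245 ] yaw7.02 F [-1.7  2.  16.8] op0.0240 gf60.0
```

```bash
python3 - <<'E'
from mv import *
a=[r.sense() for _ in range(4)]
t1=np.mean([s["torque"] for s in a],0);f1=np.mean([s["contact_force"] for s in a],0)
r.servo_line([.6226,-.1632,.250],speed=.06);r.wait(.1)
s=r.sense();print("loaded",f1.round(1),t1.round(3),"free",s["contact_force"].round(1),s["torque"].round(3),s["clock"])
from rect import *
d={"side":r.snapshot("side"),"top":r.snapshot("top")};pickle.dump(d,open("s3.pkl","wb"))
a=cv2.resize(d["side"]["frame"][135:205,195:275],(640,560),interpolation=cv2.INTER_CUBIC)
cv2.imwrite("pics/b2hov.png",np.clip(a[:,:,::-1]*1.4,0,255).astype(np.uint8))
E
```

```text
loaded [-1.7  2.  16.8] [0.286 0.341 0.059] free [-0.3 -0.6 -0.6] [ 0.073  0.03  -0.048] 41.9667
```

View pics/b2hov.png

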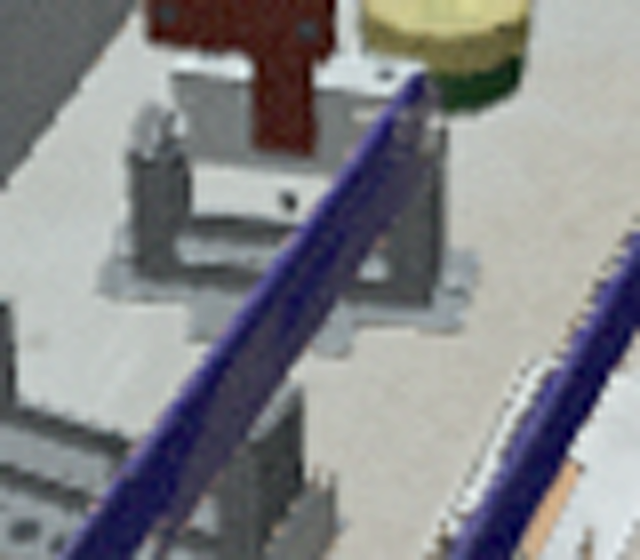

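```bash
python3 - <<'E'
from rect import *
d=pickle.load(open("s0.pkl","rb"))
def P(s): return np.c_[np.array(s["R"]),np.array(s["t"])]
def tri(a,b):
    ua=cv2.undistortPoints(np.array(a,float).reshape(1,1,2),K(d["top"]),np.array(d["top"]["dist_coeffs"])).reshape(2,1)
    ub=cv2.undistortPoints(np.array(b,float).reshape(1,1,2),K(d["side"]),np.array(d["side"]["dist_coeffs"])).reshape(2,1)
    X=cv2.triangulatePoints(P(d["top"]),P(d["side"]),ua,ub)[:,0];X=X[:3]/X[3]
    return X.round(4),proj(d["top"],X).round(1)-a,proj(d["side"],X).round(1)-b
px=lambda c:[180+(c[0]+.5)/5.5-.5,110+(c[1]+.5)/5.5-.5]
sx=lambda c:[155+(c[0]+.5)/6-.5,145+(c[1]+.5)/6-.5]
print("pin2",tri(px((703,228)),sx((457,90))))
print("stud2 near-tower side check b3 studs",tri(px((356,175)),sx((258,338))))
print("b1 pin",tri(px((107,195)),sx((170,499))))
print("b2 far tower top outer-left corner",tri(px((655,105)),sx((345,22))))
# at assumed pin heights, lateral position from each view
for z in (.03,.036,.042): print(z,ray(d["top"],[px((703,228))],z).round(4),ray(d["side"],[sx((457,90))],z).round(4))
E
```

```text
pin2 (array([ 0.6236, -0.1612,  0.0328]), array([[-0.10909091, -0.34545455]]), array([[0.35      , 0.11666667]]))
stud2 near-tower side check b3 studs (array([6.59e-01, 1.38e-02, 1.00e-04]), array([[-0.01818182, -0.00909091]]), array([[ 0.01666667, -0.01666667]]))
b1 pin (array([0.6437, 0.1411, 0.0139]), array([[-0.04545455, -0.24545455]]), array([[0.28333333, 0.15      ]]))
b2 far tower top outer-left corner (array([ 0.6703, -0.1316,  0.0819]), array([[ 0.01818182, -0.08181818]]), array([[0.01666667, 0.05      ]]))
0.03 [[ 0.6234 -0.1618  0.03  ]] [[ 0.626  -0.1652  0.03  ]]
0.036 [[ 0.6217 -0.1609  0.036 ]] [[ 0.6229 -0.1571  0.036 ]]
0.042 [[ 0.62   -0.1599  0.042 ]] [[ 0.6199 -0.149   0.042 ]]
```

```bash
python3 - <<'E'
from rect import *
d=pickle.load(open("s3.pkl","rb"));s=d["side"]
x0,y0,w,h,k=195,135,80,70,8.5
a=cv2.resize(s["frame"][y0:y0+h,x0:x0+w],None,fx=k,fy=k,interpolation=cv2.INTER_CUBIC)
a=np.clip(a[:,:,::-1]*1.4,0,255).astype(np.uint8).copy()
def put(c,yaw,hx,hy,z,col):
    t=np.radians(yaw);u=np.array([np.cos(t),np.sin(t)]);n=np.array([-u[1],u[0]])
    for sx,sy in((1,1),(1,-1),(-1,1),(-1,-1)):
        X=np.r_[np.array(c)+sx*hx*u+sy*hy*n,z];p=(proj(s,X)[0]-[x0,y0]+.5)*k-.5
        cv2.drawMarker(a,tuple(int(v) for v in p),col,cv2.MARKER_CROSS,9,1)
c=(.6226,-.1632)
for z in(.055,.095): put(c,7,.045,.012,z,(0,0,255))
put(c,7,.061,.017,.063,(0,255,0));put(c,7,.047,.017,.063,(255,255,0));put(c,7,.061,.017,.002,(0,255,0))
cv2.imwrite("pics/ov.png",a)
E
```

```text
(no output)
```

View pics/ov.png

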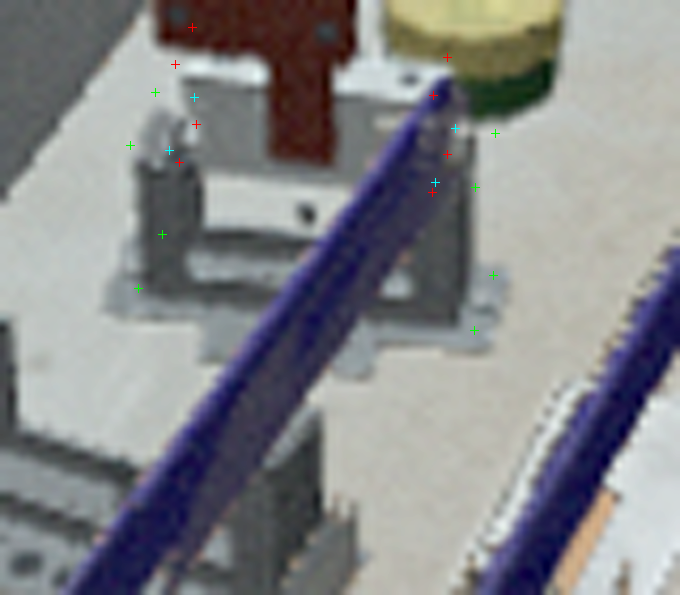

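The overlay shows the block sitting about 2 to 3 mm toward -x of nominal in the grip. The moment at contact (ry ≈ -15 mm, Fy positive) says it's landing on a guide edge on the -y side. I'll shift +y (and +x a little) and retry gently.

```bash
cat >> mv.py <<'E'
def enter(x,y,z,cands,zc):
    """try lateral offsets until the underside passes zc (tcp z) with low force"""
    for dx,dy in cands:
        r.servo_line([x+dx,y+dy,z],speed=.05);s0=r.sense();F0=s0["contact_force"];zz=z;ok=True
        while zz>zc:
            zz-=.002;r.servo_line([x+dx,y+dy,zz],speed=.03);s=r.sense();F=s["contact_force"]-F0
            if F[2]>8: ok=False;break
        print("cand",dx,dy,ok,"z%.1f"%(1e3*(s["tcp_pos"][2]-.195)),F.round(1),(s["torque"]-s0["torque"]).round(2),"t%.2f"%s["clock"],flush=True)
        if ok: return x+dx,y+dy,zz
    return None
E
python3 - <<'E'
from mv import *
a=enter(.6226,-.1632,.250,[(.001,.0022),(.003,.0022),(.001,.0037)],.242)
if a: press2(*a)
E
```

```text
cand 0.001 0.0022 True z47.3 [ 4.2 -2.3  4.6] [-0.36 -0.54  0.17] t43.32
44.2:2.5,-4.4,0.0 40.7:2.8,-1.2,0.1 37.4:2.5,0.2,-1.2 34.5:2.8,0.7,-1.5 31.7:-0.4,2.7,1.2 30.6:-1.6,1.5,2.7 30.1:-2.2,2.6,4.4 29.4:-2.2,0.8,5.2 28.7:-3.3,1.9,6.2 28.1:-2.6,1.3,6.3 27.6:-1.9,1.3,8.3 27.2:-1.5,0.8,10.9 27.1:-4.1,1.7,13.4 27.0:-3.2,3.7,16.2 27.0:-2.0,0.2,18.3
xy 0.6226 -0.1601 cmd z 0.2165
end t47.08 [ 0.6236 -0.1607  0.222 ] yaw7.00 F [-2.   0.2 20.2] op0.0239 gf60.0
```

Bay 2 gave the same pattern: catches at about 46–41 mm, plunger from about 36 mm, then the solid stop at 27.0 mm with about 21 N. I'll release it and fetch the longest block.

```bash
cat >> mv.py <<'E'
def enter2(x,y,z,zc,n=4):
    F0=np.array([0,0,-1.3]);M0=r.sense()["torque"]
    for k in range(n):
        zz=z
        while zz>zc:
            zz-=.003;r.servo_line([x,y,zz],speed=.04);s=r.sense();F=s["contact_force"]-F0
            if F[2]>9: break
        else: print("in",round(x,4),round(y,4),F.round(1),"t%.2f"%s["clock"]);return x,y,zz
        M=s["torque"]-M0;ry=(M[0]-.185*F[1])/F[2];rx=-(M[1]+.185*F[0])/F[2]
        print("hit z%.1f"%(1e3*(s["tcp_pos"][2]-.195)),F.round(1),M.round(2),"rx %.3f ry %.3f"%(rx,ry),"t%.2f"%s["clock"],flush=True)
        if zz<.233: return x,y,zz          # deep enough: catch, not a lip
        if abs(rx)>.03: x-=.002*np.sign(rx)
        else: y-=.002*np.sign(ry)
        z=s["tcp_pos"][2]+.003
        r.servo_line([x,y,z],speed=.06)
E
sed -i 's/s=r.sense();F0=np.array(\[0,0,s\["contact_force"\]\[2\]\]);fz=0;log=\[\]/F0=np.array([0,0,-1.3]);fz=0;log=[]/' mv.py; grep -n "F0=np.array" mv.py
python3 - <<'E'
from mv import *
release(.6236,-.1605,.2195)
fetch(.3671,.2309,-24.66,.6345,-.0162,-8.7)
a=enter2(.6345,-.0162,.263,.242)
if a: press2(*a,fstop=18)
E
```

```text
29:    F0=np.array([0,0,-1.3]);fz=0;log=[]
64:    F0=np.array([0,0,-1.3]);M0=r.sense()["torque"]
eased t47.33 [ 0.6242 -0.161   0.2224] yaw6.99 F [-1.2  0.2 11.5] op0.0240 gf60.0
open t48.42 [ 0.6236 -0.1605  0.2195] yaw7.00 F [-0.2  1.2 -0.1] op0.0882 gf0.0
up t49.38 [ 0.6238 -0.1606  0.4698] yaw7.00 F [ 0.3  0.2 -1.7] op0.0880 gf0.0
down t52.24 [0.368  0.2313 0.1977] yaw-24.66 F [-0.2 -0.2  0.3] op0.0876 gf0.0
grab t53.24 [0.3671 0.2308 0.1949] yaw-24.66 F [-0.7 -1.3  0.1] op0.0237 gf60.0
up t54.28 [0.3674 0.231  0.4689] yaw-24.66 F [ 0.2 -0.6 -2.3] op0.0238 gf60.0
over t55.65 [ 0.6342 -0.0153  0.4698] yaw-8.65 F [0.1 0.9 0. ] op0.0238 gf60.0
hover t56.80 [ 0.6347 -0.0162  0.2637] yaw-8.70 F [-1.1  0.5 -0.6] op0.0237 gf60.0
in 0.6345 -0.0162 [-0.5  0.2 -0.1] t58.55
43.6:-0.6,1.0,-0.1 40.6:0.4,0.5,-0.8 37.6:0.5,-0.2,-0.6 35.1:0.4,-0.1,-1.0 32.2:1.6,-0.3,1.7 31.2:1.0,0.1,5.7 30.4:0.5,-0.4,6.9 29.6:-0.1,-0.4,7.0 27.3:1.2,0.0,2.4 26.1:1.1,1.3,2.7 25.3:-0.0,0.7,3.0 24.5:0.2,0.6,4.0 23.4:-0.4,1.1,4.6 22.3:-0.2,0.3,4.3 21.4:-1.3,0.2,4.3 20.8:-1.5,0.0,6.1 20.0:-1.1,-0.3,7.1 19.1:-2.3,0.8,8.7 18.3:-3.3,0.5,8.4 17.9:-1.8,-0.4,9.9 17.8:-3.5,0.9,13.0 17.8:-3.1,0.6,15.2 17.7:-2.4,1.1,18.2
xy 0.6325 -0.0162 cmd z 0.2085
end t64.30 [ 0.6334 -0.0162  0.2127] yaw-8.69 F [-2.4  1.1 16.9] op0.0237 gf60.0
```

The longest block is on its stop at 17.8 mm, with its pin travel from about 26.8 mm. Releasing.

```bash
python3 - <<'E'
from mv import *
release(.6330,-.0162,.2105,zup=.46)
from rect import *
d=r.snapshot("side");pickle.dump(d,open("s4.pkl","wb"))
a=cv2.resize(d["frame"][135:245,145:275],(780,600),interpolation=cv2.INTER_CUBIC)
cv2.imwrite("pics/fin.png",np.clip(a[:,:,::-1]*1.4,0,255).astype(np.uint8))
E
```

```text
eased t64.55 [ 0.6337 -0.0162  0.2129] yaw-8.70 F [-0.8 -0.8 10.9] op0.0235 gf60.0
open t65.63 [ 0.633  -0.0162  0.2106] yaw-8.70 F [ 0.5 -0.6  1.1] op0.0878 gf0.0
up t66.62 [ 0.6332 -0.0162  0.4598] yaw-8.70 F [0.4 0.9 0.1] op0.0879 gf0.0
```

View pics/fin.png

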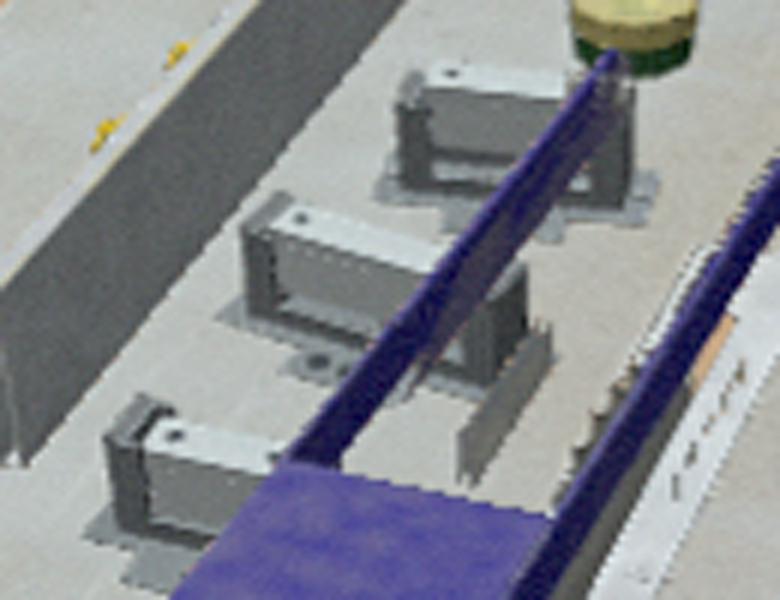

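All three blocks sit level between their towers: short at about (215,445), long at (350,235), middle at (500,80). The gripper is clear of them.

```bash
python3 -c "
from station import r
print(r.hand_in())"
```

```text
the job is handed in; nothing more can be done
None
```

All three blocks went into their bays in the order asked, each pressed to its stop and released; the job was handed in at about 66.7 s, with no verdict returned; on its first try the middle block landed on the two-stud bay's edge at about 17 N and was re-aligned.

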